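# Set a board against the fence and length stop for sawing

### The job

Get the wide flat board ready to be sawn to length: flip down the length stop that is farther from the saw slot, then push the board back flat against the fence and along it until its end is snug against that stop. Only push with the fingertips or the outside of the fingers, gently: do not grip or lift the board or the stop. Leave the inner stop folded back and everything else where it is, and finish with the hand clear.

Things in the scene. Friction and masses are not known exactly. Their poses are not given: they have to be found in the camera images.
- saw_board: the sawing board fixed to the bench: plywood base 252 x 620 mm (x from -130 to +122), 18 mm thick, with an aluminium fence along its far side. Origin on the bench top; x square to the fence, away from the robot; y along the fence to the left (turned up to 7 degrees). The fence's flat front face is at x = +90 mm; the fence is 30 mm thick, its top 63 mm above the bench.
- saw_slot (a point): the 3 mm saw slot that crosses the base and the fence: the point where it meets the fence's front face, on top of the base (18 mm above the bench); saw board's y = 0
- end_stop_carriage: steel block, 34 x 40 mm, on top of the fence, carrying the length stop to be used: the one farther from the saw slot, 140 to 210 mm left of it. Axes as the saw board's; origin at the centre of its underside, on the fence top, 15 mm behind the fence face. With the arm down, the arm's side that faces the slot, which the board's end must meet, lies at y = -10 mm in this frame.
- end_stop_hinge (a point): the hinge axis of the end stop (a pin along the fence, between two steel cheeks that reach forward from the block), 30 mm in front of the fence's front face and 81 mm above the bench
- end_stop_tip (a point): free end of the end stop's arm: a straight aluminium bar, 20 mm wide along the fence, 18 mm thick, ending 59 mm from the hinge axis. Down, it hangs upright 27 to 45 mm in front of the fence face and ends 4 mm above the base; folded back, it stands up above the hinge, leaning 16 to 26 degrees back over the fence, its end about 55 mm above the hinge and 22 to 32 mm behind it.
- end_stop (a joint): angle of the end stop's arm (rad): 0 = hanging straight down (it rests there by its own weight), 1.57 = level towards the robot, 3.6 = folded back as far as it goes; it starts at 3.42 to 3.58. It balances at about 2.9; tipped towards the robot well past that, it drops to 0 by itself within a second or two. 0.12 kg; a newton at its tip turns it.
- inner_stop_tip (a point): the free end of the arm of the other, identical flip stop, nearer the saw slot (30 to 65 mm left of it), also folded back; it is to stay so
- inner_stop (a joint): angle of the inner stop's arm (rad), as for the end stop; it starts folded back at 3.42 to 3.58 and is to stay so
- blank_center (a point): centre of the board to be cut: a wide flat plain piece of wood, 90 mm wide (its x), 220 mm long (its y), 32 mm thick, 0.3 to 0.6 kg, lying flat on the saw board's base a few centimetres in front of the fence, right of the end stop, turned a little. Half-way up: 34 mm above the bench. Its +x side faces the fence, its +y end the end stop.
- blank_back_left (a point): the board's far left edge, half-way up: the corner between the side towards the fence and the end towards the end stop (+45, +110 mm from its centre, in its own axes)
- blank_back_right (a point): the board's far right edge, half-way up: the corner between the side towards the fence and the end away from the end stop (+45, -110 mm from its centre)
- offcut: a short rectangular offcut, 55 x 40 x 30 mm, lying on the left end of the saw board; origin at the centre of its underside; leave it alone
- knob: a small turned wooden knob, 50 mm tall, 38 mm wide, standing on the front part of the saw board; origin at the centre of its underside; leave it alone
- skittle: a turned skittle, 150 mm tall, 62 mm wide, standing on the bench to the left of the saw board; origin at the centre of its underside; leave it alone
- spindle_blank: a square stick of wood, 45 x 45 x 180 mm, lying on the bench behind the fence, right of the middle; origin at the centre of its underside, long along its own y; leave it alone
- mallet: a round carver's mallet standing on its head on the bench, right of the saw board, 84 mm wide, 230 mm tall, handle up; origin at the centre of its underside; leave it alone
- disc_block: a turned ribbed wooden cylinder, 74 mm wide, 60 mm tall, standing on the bench beside the far left corner of the saw board; origin at the centre of its underside; leave it alone
- glue: a plain white glue bottle, 58 mm wide, 160 mm tall, standing on the bench beside the far right corner of the saw board; origin at the centre of its underside; leave it alone
- try_square: a try square lying on the bench at the near left of the saw board: a wooden stock 120 x 18 x 18 mm along its x, a steel blade 32 x 160 x 4 mm along its +y; origin under the middle of the stock; leave it alone
- blank: the same board; origin at the centre of its underside, axes as given for its centre. It slides on the base with a push of about 2 to 8 N, and turns if pushed off its middle.
Mind the look-alikes: they are no part of the job. Leave any grey look-alike of the blank alone.

How it is judged:
By the outcome, as a careful person would: the job done as asked, in the order asked, and still so for the second after the job is handed in, with the robot touching nothing.
It also fails if it takes over 58 s, if anything falls off the work surface, if the arm or the gripper's body presses on something with over 40 N, if the wrist force passes 120 N, or if a joint passes its speed limit or range.

### The arm

A 6-joint arm with a two-finger parallel gripper is mounted at the origin on the work surface. World frame = base frame: x ahead of the robot, y to its left, z up, the work surface at z = 0. Lengths are in m, angles in degrees, forces in N, time in s.
With the tool pointing down it reaches from about 0.375 to 0.9 m from the base axis. Payload 3.1 kg.
Tool frame: the origin (TCP) lies at the very end of the fingers, on their centre line; the grasp point (between the pads) lies 19 mm behind it; z points along the fingers, y is the direction in which the jaws open and shut (so a half turn about z gives the same grasp; the last joint's range is limited). The gripper opens to 87 mm and grips with 3 to 60 N. Pads are 19 mm wide; open, the fingers measure 117 mm over their backs; the gripper's body (75 mm by 190 mm) begins 51 mm behind the grasp point.
Start: joints at [-76.404, 30.224, 82.088, -0, 67.689, -10.227], TCP at [0.252, -0.572, 0.223] pointing down, gripper open.
Joint ranges: [-176.69, 176.69], [-43.24, 126.21], [12.49, 139.97], [-82, 262], [0, 151.66], [-163.58, 163.58]. Speed limits (degrees/s): [159.86, 159.86, 180, 180, 180, 180].

### API

Orientations are given as a 3x3 rotation matrix whose columns are the frame's x, y, z axes.
In Python, from rig import readout, capture, camera_model, bot, spot_in, regions_of gives the robot as it stands.
- The arm moves only by the tool send_rows, never from a script. Its argument "moves" is a list that holds one entry, the list of rows, each a list of 7 numbers: the turn, a rotation vector about the tool's x, y, z in degrees, then the shift along the tool's x, y, z in cm, then the opening, from -1 (shut) to 1 (fully open). A call has exactly 5 rows; each row shifts and turns the commanded pose from where the row before left it, along the tool's axes as they then stand; what a row does not reach is not made up. A row lasts 1/10 s, in which the tool goes at most 50 mm and 8.59 degrees, less where a joint would pass 70% of its speed; a pose out of reach is approached as far as the arm can. A call with a gripper value outside its range is refused whole. The fingers move at their own pace and stop on an object; the grip force is fixed at half the most. Time passes only in rows, so rows that do not move let the fingers close, or fill a call up. It gives the time, the measured TCP pose, the force and the opening at its end, in the units of the state.
- readout.read_state(): the state, without advancing time (a new reading comes with each control period).
- capture(name): name is "scene" or "top"; returns the picture (420x560x3 uint8, blue, green, red); there is no depth.
- camera_model(name): a dict with "camera_matrix" (3x3 intrinsics, pixels), "k1" (the pictures are not rectified: a ray, as slopes to the right and down, at radius r is drawn at 1 + k1 r^2 times it, then the intrinsics apply), "pose" (4x4, takes a point from camera to world coordinates). Camera axes: x right, y up, looking along -z (the intrinsics and any distortion apply to the point x, -y, -z); pixel columns grow to the right and rows downward; lengths in m; the calibration is good to about 2 mm. A picture is of the moment at which its call begins. camera_model takes no time and is no camera call.
- bot.hand_in(): hands the job in, once; it reports no verdict.
Trained networks look in the newest picture that a camera, given by its name, has taken for a name from the list of things; names that differ only in an ending like _2 or _b are one class to them, and where a whole thing is asked for, a point or a joint stands for the part that bears it (a point fixed in the world has none). Each returns a list of dicts, best first, with "p" (0 to 1); they miss things now and then, are a little off and sometimes report something else, mostly with a low value. They report only what shows in the picture. A call takes as long as a camera call. They do not tell look-alikes from the thing itself.
- spot_in(camera, thing): "location" ([x, y, z] in m, in world coordinates, good to about 4 mm: the middle of the surface that is visible of it).
- regions_of(camera, thing): "mask" (420x560 bool, what is visible of it).
The state is a dict: "time_s": time; "joint_positions": joint angles; "qvel": joint speeds; "tau": joint torques, N m; "position": TCP position; "tcp_rot": TCP orientation; "force": force on the tool from outside, world axes, zero at the start; "moment": the same for the moment, N m; "opening": opening from 0.0 (shut) to 1.0 (fully open).
Only numpy, scipy, OpenCV 4.12 (cv2) and the standard library are available. Lean on these libraries where they do the work, as an engineer would, in place of code of your own. Each camera call takes 0.05 s, during which the arm holds its last target. There are 200 camera calls.

## Working session

There is one attempt and no reset: what is moved stays moved. The work goes in short steps, Python scripts to look and compute and a tool call to move; the robot and the scene stay as the last step left them, time stands still between calls to the robot, and variables do not carry over. Pictures are saved under pics/ and viewed, about 8 in all and at most 12, crops included, and the job is handed in when it is done.

Besides the shell and the picture viewer there is one more tool, called after "Emit:" in YAML: its name, and indented under it one key for each argument. send_rows: Moves the arm, as the interface text tells. Its arguments: {"type":"object","properties":{"moves":{"type":"array","items":{"type":"array","items":{"type":"array","items":{"type":"number"}}}}},"required":["moves"]}

```bash
ls; mkdir -p pics; python3 - <<'E'
from rig import readout, capture, camera_model, bot, spot_in, regions_of
import cv2,numpy as np
for c in ["scene","top"]:
    im=capture(c); cv2.imwrite(f"pics/{c}1.png",im)
    m=camera_model(c); print(c,np.round(m["pose"],3).tolist(),m["k1"],m["camera_matrix"])
    for t in ["saw_slot","end_stop_carriage","end_stop_hinge","end_stop_tip","inner_stop_tip","blank_center","blank_back_left","blank_back_right","blank","knob","offcut"]:
        print(t,[(np.round(d["location"],3).tolist(),round(d["p"],2)) for d in spot_in(c,t)[:4]])
s=readout.read_state();print(s["time_s"],s["position"],np.round(s["tcp_rot"],3).tolist())
E
```

```text
pics
scene [[0.545, -0.59, 0.596, 1.181], [0.838, 0.374, -0.397, -0.509], [0.012, 0.716, 0.698, 0.904], [0.0, 0.0, 0.0, 1.0]] 0.012832687784325227 [[475.8086628    0.         278.96463433]
 [  0.         475.8086628  213.2153867 ]
 [  0.           0.           1.        ]]
saw_slot [([0.522, -0.007, 0.015], 0.91)]
end_stop_carriage [([0.577, 0.215, 0.115], 0.65), ([0.716, -0.265, 0.048], 0.32)]
end_stop_hinge [([0.592, 0.221, 0.074], 0.81), ([0.479, -0.516, 0.11], 0.74), ([0.551, 0.417, 0.07], 0.34)]
end_stop_tip [([0.576, 0.222, 0.118], 0.7)]
inner_stop_tip [([0.572, 0.057, 0.12], 0.68), ([0.482, -0.514, 0.11], 0.19)]
blank_center [([0.496, -0.115, 0.052], 0.64), ([0.215, -0.314, 0.03], 0.56)]
blank_back_left [([0.491, -0.109, 0.048], 0.96), ([0.211, -0.317, 0.03], 0.95), ([0.655, 0.389, 0.054], 0.37)]
blank_back_right [([0.49, -0.109, 0.048], 0.8), ([0.212, -0.314, 0.036], 0.74), ([0.59, 0.216, 0.077], 0.61), ([0.572, 0.055, 0.122], 0.59)]
blank [([0.216, -0.315, 0.03], 0.92), ([0.494, -0.11, 0.051], 0.85)]
knob [([0.39, 0.168, 0.058], 0.76)]
offcut [([0.477, 0.298, 0.048], 0.8), (
[... 355 characters left out ...]
6, 0.053], 0.55)]
end_stop_carriage [([0.571, 0.217, 0.086], 0.84)]
end_stop_hinge [([0.568, 0.221, 0.089], 0.71)]
end_stop_tip []
inner_stop_tip [([0.698, -0.25, 0.045], 0.72), ([0.562, 0.065, 0.112], 0.47)]
blank_center [([0.475, -0.097, 0.047], 0.79), ([0.188, -0.285, 0.032], 0.56), ([0.504, 0.085, 0.017], 0.33)]
blank_back_left [([0.474, -0.091, 0.051], 0.91)]
blank_back_right [([0.186, -0.281, 0.03], 0.65), ([0.478, -0.094, 0.054], 0.59)]
blank [([0.476, -0.097, 0.048], 0.58), ([0.188, -0.284, 0.031], 0.57)]
knob [([0.381, 0.178, 0.07], 0.53)]
offcut [([0.474, 0.302, 0.049], 0.57)]
1.2 [ 0.25246694 -0.57171364  0.22254548] [[0.915, 0.404, -0.0], [0.404, -0.915, 0.0], [-0.0, -0.0, -1.0]]
```

View pics/scene1.png

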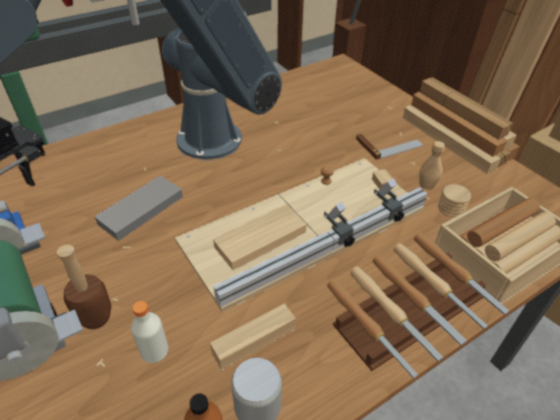

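View pics/top1.png

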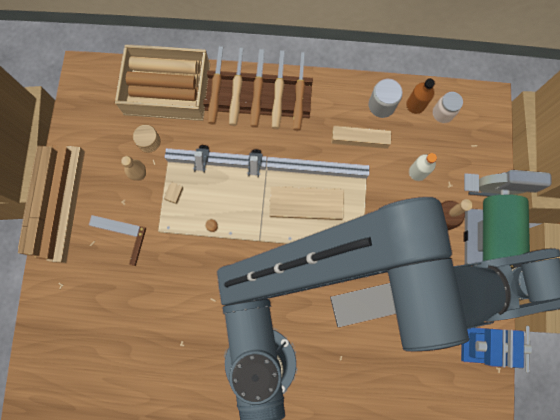

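```bash
cat > h.py <<'E'
import numpy as np, cv2
from rig import readout, capture, camera_model, bot, spot_in, regions_of
def proj(c,P):
    m=camera_model(c);T=np.linalg.inv(m["pose"]);K=np.array(m["camera_matrix"])
    p=np.atleast_2d(P)@T[:3,:3].T+T[:3,3]; p=p*[1,-1,-1]
    return cv2.projectPoints(p,np.zeros(3),np.zeros(3),K,np.array([m["k1"],0,0,0,0.]))[0][:,0]
def unproj(c,uv,z):
    m=camera_model(c);K=np.array(m["camera_matrix"])
    s=cv2.undistortPointsIter(np.array(uv,float).reshape(-1,1,2),K,np.array([m["k1"],0,0,0,0.]),None,None,(3,50,1e-10))[:,0]
    d=np.c_[s[:,0],-s[:,1],-np.ones(len(s))]@m["pose"][:3,:3].T; o=m["pose"][:3,3]
    z=np.broadcast_to(z,len(s)); return o+d*((z-o[2])/d[:,2])[:,None]
E
python3 - <<'E'
from h import *
print(proj("top",[0,0,0]),proj("scene",[0,0,0]))
for n,(c,x0,y0,w,h_,s) in {"ct":("top",155,135,225,115,3.5),"cs":("scene",170,160,265,140,3)}.items():
    im=cv2.imread(f"pics/{c}1.png")[y0:y0+h_,x0:x0+w]
    cv2.imwrite(f"pics/{n}.png",cv2.resize(im,None,fx=s,fy=s,interpolation=cv2.INTER_CUBIC))
E
```

```text
[[261.0335854  363.50045745]] [[208.66416057 138.9166064 ]]
```

View pics/ct.png

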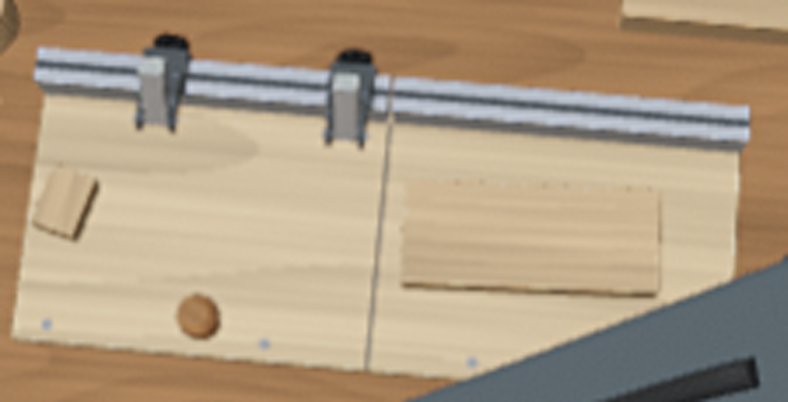

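View pics/cs.png

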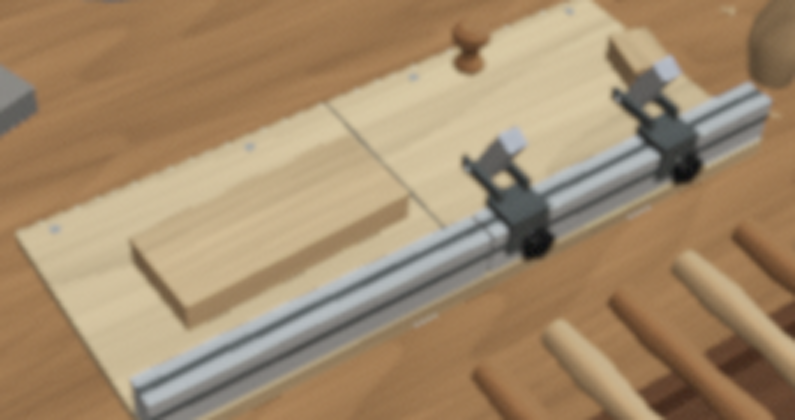

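```bash
cat > fit.py <<'E'
from h import *
from scipy.optimize import least_squares
T=lambda u,v:(155+u/3.5,135+v/3.5)
S=lambda u,v:(170+u/3,160+v/3)
B=[("top",T(38,48),(.12,.31,.063)),("top",T(748,106),(.12,-.31,.063)),("top",T(12,338),(-.13,.31,.018)),("top",T(368,370),(-.13,0,.018)),("top",T(740,151),(.09,-.31,.018)),("top",T(44,95),(.09,.31,.018)),
("scene",S(18,233),(-.13,-.31,.018)),("scene",S(592,-2),(-.13,.31,.018)),("scene",S(325,102),(-.13,0,.018)),("scene",S(133,382),(.09,-.31,.063)),("scene",S(752,85),(.09,.31,.063)),("scene",S(770,100),(.12,.31,.063))]
K=[("top",T(403,181),(.045,.11,.05)),("top",T(660,190),(.045,-.11,.05)),("top",T(658,292),(-.045,-.11,.05)),("top",T(402,284),(-.045,.11,.05)),
("scene",S(408,195),(.045,.11,.05)),("scene",S(187,307),(.045,-.11,.05)),("scene",S(132,242),(-.045,-.11,.05))]
def X(p,P):
    P=np.atleast_2d(P);c,s=np.cos(p[2]),np.sin(p[2]);return np.c_[p[0]+c*P[:,0]-s*P[:,1],p[1]+s*P[:,0]+c*P[:,1],P[:,2]]
def fit(L,p0):
    f=lambda p:np.concatenate([(proj(c,X(p,P))[0]-uv) for c,uv,P in L])
    r=least_squares(f,p0,loss="soft_l1");return r.x,f(r.x).reshape(-1,2)
if __name__=="__main__":
    for n,L,p0 in [("board",B,[.45,0,0]),("blank",K,[.48,-.1,0])]:
        for w in ["both","top","scene"]:
            l=[e for e in L if w in("both",e[0])]
            p,r=fit(l,p0);print(n,w,np.round(p[:2],4),round(np.degrees(p[2]),2));
            if w=="both":print(np.round(r,1).tolist());print(p.tolist())
E
python3 fit.py
```

```text
board both [0.4894 0.0343] -0.23
[[-0.2, -0.8], [0.5, -1.0], [-0.5, -0.6], [-0.4, -0.9], [-0.1, -0.4], [-0.1, -0.6], [-0.9, -0.1], [-3.1, -1.7], [0.0, -0.1], [-0.7, -1.1], [-1.2, -1.4], [0.9, -0.1]]
[0.48940088489273426, 0.034260720856584645, -0.00405173818756392]
board top [0.4872 0.0336] -0.2
board scene [0.4925 0.0345] -0.45
blank both [ 0.4796 -0.0968] 3.05
[[0.3, -0.3], [-0.0, -0.9], [0.5, -0.6], [-0.4, -0.3], [0.5, -2.0], [-0.1, -0.2], [-1.5, -1.8]]
[0.4795771715194206, -0.09682622098203086, 0.053197939247110526]
blank top [ 0.478  -0.0965] 2.75
blank scene [ 0.484  -0.0982] 2.68
```

```bash
python3 - <<'E'
from fit import *
for z in(.12,.136,.14):
    print(z,unproj("top",[T(140,75),T(165,75),T(350,92),T(152,62)],z).round(4).tolist(),unproj("scene",[S(667,70),S(512,140)],z).round(4).tolist())
p=np.array([.4885,.0342,-.0045])
for a in(.24,.22,.21): # hinge pin cheeks & tip predicted
    for y in(.16,.17,.18,.19): 
        P=[(.06+.059*np.sin(.36),y,.081+.059*np.cos(.36))]
        q=proj("top",X(p,P))[0];r=proj("scene",X(p,P))[0]
        if a==.24:print(y,((q-[155,135])*3.5).round(0),((r-[170,160])*3).round(0))
s=readout.read_state();print(s["time_s"])
E
```

```text
0.12 [[0.5736, 0.2397, 0.12], [0.5752, 0.2188, 0.12], [0.5728, 0.0638, 0.12], [0.5857, 0.231, 0.12]] [[0.5745, 0.2378, 0.12], [0.572, 0.0736, 0.12]]
0.136 [[0.5689, 0.2366, 0.136], [0.5705, 0.2159, 0.136], [0.568, 0.0626, 0.136], [0.5808, 0.228, 0.136]] [[0.5868, 0.2226, 0.136], [0.5844, 0.0617, 0.136]]
0.14 [[0.5677, 0.2358, 0.14], [0.5693, 0.2152, 0.14], [0.5668, 0.0623, 0.14], [0.5796, 0.2272, 0.14]] [[0.5899, 0.2187, 0.14], [0.5875, 0.0588, 0.14]]
0.16 [191.  77.] [627.  71.]
0.17 [179.  77.] [636.  67.]
0.18 [167.  76.] [645.  62.]
0.19 [155.  75.] [654.  58.]
1.2
```

Emit:
send_rows:
  moves:
    - [[0,0,-8.275,0,0,-3,-1],[0,0,-8.275,0,0,-3,-1],[0,0,-8.275,0,0,-3,-1],[0,0,-8.275,0,0,-3,-1],[0,0,-8.275,0,0,0,-1]]

```text
time_s: 1.7
position: [0.2531, -0.5742, 0.3481]
tcp_rot: [[0.414, 0.91, 0.003], [0.91, -0.414, -0.01], [-0.008, 0.007, -1.0]]
force: [1.3, -0.5, -0.4]
opening: 0.629
```

Emit:
send_rows:
  moves:
    - [[0,0,-8.275,0,0,0,-1],[0,0,-8.275,0,0,0,-1],[0,0,-8.275,0,0,0,-1],[0,0,0,4,1,0,-1],[0,0,0,4,1,0,-1]]

```text
time_s: 2.2
position: [0.2722, -0.4914, 0.3419]
tcp_rot: [[0.001, 1.0, 0.0], [1.0, -0.001, 0.001], [0.001, 0.0, -1.0]]
force: [0.4, 0.3, 0.1]
opening: 0.172
```

Emit:
send_rows:
  moves:
    - [[0,0,0,3.6,1.9,0,-1],[0,0,0,3.6,1.9,0,-1],[0,0,0,3.6,1.9,0,-1],[0,0,0,3.6,1.9,0,-1],[0,0,0,3.6,1.9,0,-1]]

```text
time_s: 2.7
position: [0.3678, -0.3102, 0.3428]
tcp_rot: [[0.0, 1.0, 0.001], [1.0, -0.0, -0.0], [-0.0, 0.001, -1.0]]
force: [0.4, 0.5, -0.5]
opening: 0.007
```

Emit:
send_rows:
  moves:
    - [[0,0,0,3.6,1.9,0,-1],[0,0,0,3.6,1.9,0,-1],[0,0,0,3.6,1.9,0,-1],[0,0,0,3.6,1.9,0,-1],[0,0,0,3.6,1.9,0,-1]]

```text
time_s: 3.2
position: [0.4628, -0.1301, 0.3428]
tcp_rot: [[-0.0, 1.0, 0.001], [1.0, 0.0, -0.0], [-0.0, 0.001, -1.0]]
force: [1.1, -1.0, 0.1]
opening: 0.006
```

Emit:
send_rows:
  moves:
    - [[0,0,0,3.6,1.9,0,-1],[0,0,0,3.6,1.9,0,-1],[0,0,0,3.6,1.9,0,-1],[0,0,0,3.6,1.9,0,-1],[0,0,0,3.6,1.9,0,-1]]

```text
time_s: 3.7
position: [0.5577, 0.0501, 0.3427]
tcp_rot: [[-0.001, 1.0, 0.0], [1.0, 0.001, -0.0], [-0.0, 0.0, -1.0]]
force: [0.9, -0.3, -0.2]
opening: 0.005
```

Emit:
send_rows:
  moves:
    - [[0,0,0,3.6,1.9,0,-1],[0,0,0,3.6,1.9,0,-1],[0,0,0,3.6,1.9,0,-1],[0,0,0,3.6,1.9,0,-1],[0,0,0,3.6,1.9,0,-1]]

```text
time_s: 4.2
position: [0.6527, 0.2301, 0.3425]
tcp_rot: [[-0.001, 1.0, 0.0], [1.0, 0.001, -0.0], [-0.0, 0.0, -1.0]]
force: [0.8, -0.4, 0.4]
opening: 0.005
```

Emit:
send_rows:
  moves:
    - [[0,0,0,-0.1,0,4.5,-1],[0,0,0,-0.1,0,4.5,-1],[0,0,0,-0.1,0,4.5,-1],[0,0,0,-0.1,0,4.5,-1],[0,0,0,-0.1,0,4.4,-1]]

```text
time_s: 4.7
position: [0.652, 0.2235, 0.1169]
tcp_rot: [[-0.001, 1.0, 0.0], [1.0, 0.001, 0.0], [0.0, 0.0, -1.0]]
force: [-0.0, -1.2, 0.2]
opening: 0.007
```

Emit:
send_rows:
  moves:
    - [[0,0,0,0,-0.8,0,-1],[0,0,0,0,-0.8,0,-1],[0,0,0,0,-0.8,0,-1],[0,0,0,0,-0.8,0,-1],[0,0,0,0,-0.8,0,-1]]

```text
time_s: 5.2
position: [0.6127, 0.2239, 0.1214]
tcp_rot: [[-0.001, 1.0, 0.005], [1.0, 0.001, 0.001], [0.001, 0.005, -1.0]]
force: [-0.5, 1.0, -0.5]
opening: 0.007
```

Emit:
send_rows:
  moves:
    - [[0,0,0,0,-0.8,0,-1],[0,0,0,0,-0.8,0,-1],[0,0,0,0,-0.8,0,-1],[0,0,0,0,-0.8,0,-1],[0,0,0,0,-0.8,0,-1]]

```text
time_s: 5.7
position: [0.5715, 0.2234, 0.1185]
tcp_rot: [[-0.0, 1.0, -0.0], [1.0, 0.0, -0.0], [-0.0, -0.0, -1.0]]
force: [0.1, 0.4, 0.6]
opening: 0.003
```

Emit:
send_rows:
  moves:
    - [[0,0,0,0,-0.9,0,-1],[0,0,0,0,-0.9,0,-1],[0,0,0,0,-0.9,0,-1],[0,0,0,0,-0.9,0,-1],[0,0,0,0,-0.9,0,-1]]

```text
time_s: 6.2
position: [0.526, 0.2234, 0.1184]
tcp_rot: [[-0.0, 1.0, -0.001], [1.0, 0.0, -0.0], [-0.0, -0.001, -1.0]]
force: [-0.3, -0.1, -0.6]
opening: 0.006
```

Emit:
send_rows:
  moves:
    - [[0,0,0,0,0,-5,-1],[0,0,0,0,0,-5,-1],[0,0,0,0,0,-3,-1],[0,0,0,-4,-1.6,0,-1],[0,0,0,-4,-1.6,0,-1]]

```text
time_s: 6.7
position: [0.4953, 0.1433, 0.2499]
tcp_rot: [[-0.003, 1.0, 0.004], [1.0, 0.003, -0.0], [-0.0, 0.004, -1.0]]
force: [0.2, -0.1, -1.4]
opening: 0.005
```

Emit:
send_rows:
  moves:
    - [[0,0,0,-4,-1.6,0,-1],[0,0,0,-4,-1.6,0,-1],[0,0,0,-4,-1.6,0,-1],[0,0,0,-4,-1.6,0,-1],[0,0,0,-4,-1.6,0,-1]]

```text
time_s: 7.2
position: [0.4139, -0.0577, 0.2486]
tcp_rot: [[-0.001, 1.0, 0.0], [1.0, 0.001, -0.0], [-0.0, 0.0, -1.0]]
force: [1.0, -0.1, 0.6]
opening: 0.007
```

Emit:
send_rows:
  moves:
    - [[0,0,0,-4,-1.6,0,-1],[0,0,8.5,0,0,0,0.3],[0,0,8.5,0,0,0,0.3],[0,0,8.5,0,0,0,0.3],[0,0,8.5,0,0,0,0.3]]

```text
time_s: 7.7
position: [0.3986, -0.0966, 0.2485]
tcp_rot: [[0.565, 0.825, -0.0], [0.825, -0.565, 0.0], [0.0, -0.0, -1.0]]
force: [0.1, -0.1, -0.5]
opening: 0.281
```

Emit:
send_rows:
  moves:
    - [[0,0,8.5,0,0,0,0.3],[0,0,8.5,0,0,0,0.3],[0,0,8.5,0,0,0,0.3],[0,0,8.5,0,0,0,0.3],[0,0,8.5,0,0,0,0.3]]

```text
time_s: 8.2
position: [0.3987, -0.0963, 0.2484]
tcp_rot: [[0.974, 0.228, -0.0], [0.228, -0.974, 0.0], [-0.0, -0.0, -1.0]]
force: [0.5, -0.5, -0.2]
opening: 0.638
```

Emit:
send_rows:
  moves:
    - [[0,0,8.5,0,0,0,0.3],[0,0,5,0,0,0,0.3],[0,0,0,0,0,0,0.3],[0,0,0,0,0,0,0.3],[0,0,0,0,0,0,0.3]]

```text
time_s: 8.7
position: [0.3991, -0.0965, 0.2485]
tcp_rot: [[1.0, 0.002, -0.0], [0.002, -1.0, 0.0], [-0.0, -0.0, -1.0]]
force: [0.2, -0.1, -0.6]
opening: 0.647
```

```bash
python3 - <<'E'
from h import *
a=capture("top")[125:255,150:385]; b=capture("scene")[150:310,170:440]
cv2.imwrite("pics/m2.png",np.vstack([cv2.resize(a,(540,299),interpolation=2),cv2.resize(b,(540,320)[:2],interpolation=2)])[:600])
E
```

```text
(no output)
```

View pics/m2.png

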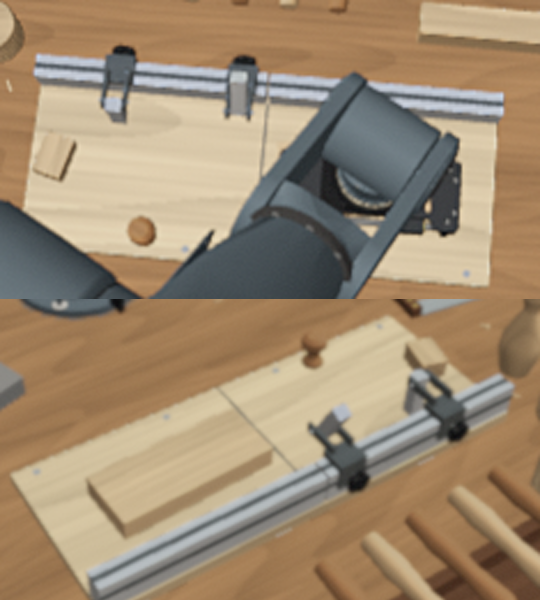

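Emit:
send_rows:
  moves:
    - [[0,0,0,0,0,4.6,0.3],[0,0,0,0,0,4.6,0.3],[0,0,0,0,0,4.6,0.3],[0,0,0,0,0,4.6,0.3],[0,0,0,0,0,3.4,0.3]]

```text
time_s: 9.3
position: [0.399, -0.0965, 0.0284]
tcp_rot: [[1.0, 0.001, -0.001], [0.001, -1.0, 0.001], [-0.001, -0.001, -1.0]]
force: [0.1, 0.6, -0.8]
opening: 0.649
```

Emit:
send_rows:
  moves:
    - [[0,0,0,0.7,0,0,0.3],[0,0,0,0.7,0,0,0.3],[0,0,0,0.6,0,0,0.3],[0,0,0,0.6,0,0,0.3],[0,0,0,0.6,0,0,0.3]]

```text
time_s: 9.8
position: [0.4305, -0.096, 0.0323]
tcp_rot: [[1.0, 0.002, -0.001], [0.002, -1.0, 0.0], [-0.001, -0.0, -1.0]]
force: [-6.2, -1.6, 5.4]
opening: 0.646
```

Emit:
send_rows:
  moves:
    - [[0,0,0,0.6,0,0,0.3],[0,0,0,0.6,0,0,0.3],[0,0,0,0.6,0,0,0.3],[0,0,0,0.6,0,0,0.3],[0,0,0,0.6,0,0,0.3]]

```text
time_s: 10.3
position: [0.4581, -0.0951, 0.0319]
tcp_rot: [[1.0, 0.001, -0.006], [0.001, -1.0, 0.002], [-0.006, -0.002, -1.0]]
force: [-7.0, -0.6, 6.6]
opening: 0.65
```

Emit:
send_rows:
  moves:
    - [[0,0,0,0.4,0,0,0.3],[0,0,0,0.4,0,0,0.3],[0,0,0,0.4,0,0,0.3],[0,0,0,0.3,0,0,0.3],[0,0,0,0.3,0,0,0.3]]

```text
time_s: 10.8
position: [0.4744, -0.0949, 0.0319]
tcp_rot: [[1.0, 0.001, -0.01], [0.001, -1.0, 0.003], [-0.01, -0.003, -1.0]]
force: [-14.4, -2.4, 12.8]
opening: 0.65
```

Emit:
send_rows:
  moves:
    - [[0,0,0,0.2,0,0,0.3],[0,0,0,0.2,0,0,0.3],[0,0,0,0.1,0,0,0.3],[0,0,0,0.1,0,0,0.3],[0,0,0,0,0,0,0.3]]

```text
time_s: 11.3
position: [0.4746, -0.0944, 0.032]
tcp_rot: [[1.0, 0.0, -0.021], [0.0, -1.0, 0.005], [-0.021, -0.005, -1.0]]
force: [-21.5, -8.1, 16.3]
opening: 0.652
```

Emit:
send_rows:
  moves:
    - [[0,0,0,-1.5,0,0,0.3],[0,0,0,-2,0,0,0.3],[0,0,0,0,0,-5,0.3],[0,0,0,0,0,-5,0.3],[0,0,0,0,0,-5,0.3]]

```text
time_s: 11.8
position: [0.4507, -0.0967, 0.1832]
tcp_rot: [[1.0, -0.0, 0.002], [-0.0, -1.0, -0.001], [0.002, 0.001, -1.0]]
force: [1.2, -0.3, -0.6]
opening: 0.647
```

```bash
python3 - <<'E'
from h import *
a=capture("top")[125:255,150:385]; b=capture("scene")[150:310,170:440]
for c in("top","scene"):
    for t in("glue","mallet"):print(c,t,[(np.round(d["location"],3).tolist(),round(d["p"],2)) for d in spot_in(c,t)[:2]])
cv2.imwrite("pics/m3.png",cv2.resize(b,None,fx=2.9,fy=2.9,interpolation=2))
E
```

```text
top glue [([0.602, -0.428, 0.1], 0.73), ([0.529, -0.099, 0.018], 0.64)]
top mallet [([0.46, -0.504, 0.111], 0.88), ([0.635, 0.416, 0.056], 0.4)]
scene glue [([0.63, -0.444, 0.097], 0.68)]
scene mallet [([0.485, -0.518, 0.107], 0.96)]
```

View pics/m3.png

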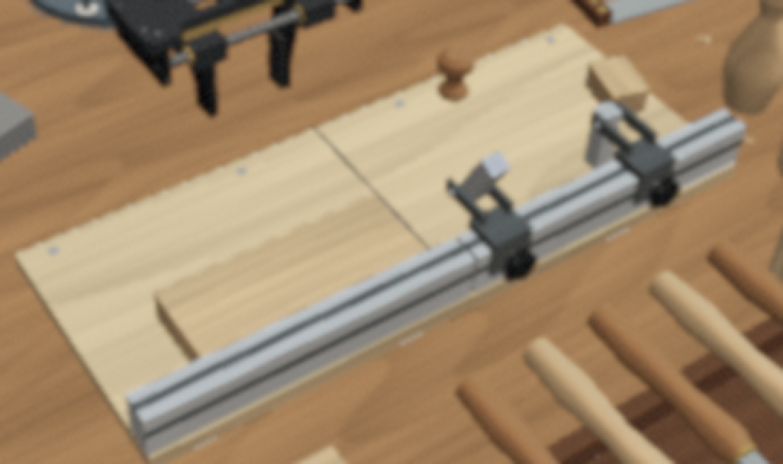

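Emit:
send_rows:
  moves:
    - [[0,0,0,1.85,3.85,0,-0.4],[0,0,0,1.85,3.85,0,-0.4],[0,0,0,1.85,3.85,0,-0.4],[0,0,0,1.85,3.85,0,-0.4],[0,0,-8.5,0,0,0,-0.4]]

```text
time_s: 12.6
position: [0.5268, -0.2562, 0.1787]
tcp_rot: [[0.989, 0.148, 0.002], [0.148, -0.989, -0.003], [0.002, 0.003, -1.0]]
force: [0.1, 0.6, 0.5]
opening: 0.33
```

Emit:
send_rows:
  moves:
    - [[0,0,-8.5,0,0,0,-0.4],[0,0,-8.5,0,0,0,-0.4],[0,0,-8.5,0,0,0,-0.4],[0,0,-8.5,0,0,0,-0.4],[0,0,-8.5,0,0,0,-0.4]]

```text
time_s: 13.1
position: [0.5232, -0.2498, 0.1781]
tcp_rot: [[0.624, 0.781, -0.004], [0.781, -0.624, 0.003], [-0.0, -0.005, -1.0]]
force: [0.2, 0.1, 0.5]
opening: 0.302
```

Emit:
send_rows:
  moves:
    - [[0,0,-8.5,0,0,0,-0.4],[0,0,-8.5,0,0,0,-0.4],[0,0,-8.5,0,0,0,-0.4],[0,0,-8.5,0,0,0,-0.4],[0,0,-5,0,0,0,-0.4]]

```text
time_s: 13.6
position: [0.5232, -0.2498, 0.1781]
tcp_rot: [[-0.005, 1.0, -0.004], [1.0, 0.005, 0.003], [0.003, -0.004, -1.0]]
force: [-0.2, -0.8, -0.7]
opening: 0.299
```

Emit:
send_rows:
  moves:
    - [[0,0,0,0,0,4.9,-0.4],[0,0,0,0,0,4.9,-0.4],[0,0,0,0,0,4.8,-0.4],[0,0,0,0,0,0,-0.4],[0,0,0,0.5,0,0,-0.4]]

```text
time_s: 14.1
position: [0.5233, -0.2451, 0.0327]
tcp_rot: [[0.0, 1.0, -0.004], [1.0, -0.0, 0.003], [0.003, -0.004, -1.0]]
force: [1.0, -0.8, 0.1]
opening: 0.3
```

Emit:
send_rows:
  moves:
    - [[0,0,0,0.8,0,0,-0.4],[0,0,0,0.8,0,0,-0.4],[0,0,0,0.8,0,0,-0.4],[0,0,0,0.8,0,0,-0.4],[0,0,0,0.8,0,0,-0.4]]

```text
time_s: 14.6
position: [0.5257, -0.2081, 0.037]
tcp_rot: [[-0.003, 1.0, 0.004], [1.0, 0.003, -0.007], [-0.007, 0.004, -1.0]]
force: [-3.5, -9.7, 4.9]
opening: 0.303
```

Emit:
send_rows:
  moves:
    - [[0,0,0,0.8,0,0,-0.4],[0,0,0,0.8,0,0,-0.4],[0,0,0,0.8,0,0,-0.4],[0,0,0,0.8,0,0,-0.4],[0,0,0,0.8,0,0,-0.4]]

```text
time_s: 15.1
position: [0.526, -0.1685, 0.037]
tcp_rot: [[-0.002, 1.0, 0.005], [1.0, 0.002, -0.006], [-0.006, 0.005, -1.0]]
force: [-3.0, -9.4, 5.6]
opening: 0.298
```

Emit:
send_rows:
  moves:
    - [[0,0,0,0.8,0,0,-0.4],[0,0,0,0.8,0,0,-0.4],[0,0,0,0.8,0,0,-0.4],[0,0,0,0.8,0,0,-0.4],[0,0,0,0.8,0,0,-0.4]]

```text
time_s: 15.6
position: [0.5263, -0.1281, 0.037]
tcp_rot: [[-0.002, 1.0, 0.006], [1.0, 0.002, -0.006], [-0.006, 0.006, -1.0]]
force: [-2.2, -7.6, 5.2]
opening: 0.301
```

Emit:
send_rows:
  moves:
    - [[0,0,0,0.8,0,0.1,-0.4],[0,0,0,0.8,0,0.1,-0.4],[0,0,0,0.8,0,0,-0.4],[0,0,0,0.8,0,0,-0.4],[0,0,0,0.8,0,0,-0.4]]

```text
time_s: 16.1
position: [0.5275, -0.089, 0.0357]
tcp_rot: [[-0.002, 1.0, 0.009], [1.0, 0.002, -0.007], [-0.007, 0.009, -1.0]]
force: [-2.1, -10.8, 9.2]
opening: 0.295
```

Emit:
send_rows:
  moves:
    - [[0,0,0,0.8,0,0,-0.4],[0,0,0,0.8,0,0,-0.4],[0,0,0,0.8,0,0,-0.4],[0,0,0,0.8,0,0,-0.4],[0,0,0,0.8,0,0,-0.4]]

```text
time_s: 16.6
position: [0.5278, -0.0482, 0.0356]
tcp_rot: [[-0.002, 1.0, 0.009], [1.0, 0.002, -0.006], [-0.006, 0.009, -1.0]]
force: [0.2, -7.4, 6.2]
opening: 0.296
```

```bash
python3 - <<'E'
from h import *
b=capture("scene")[150:310,170:440]
cv2.imwrite("pics/m4.png",cv2.resize(b,None,fx=2.9,fy=2.9,interpolation=2))
E
```

```text
(no output)
```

View pics/m4.png

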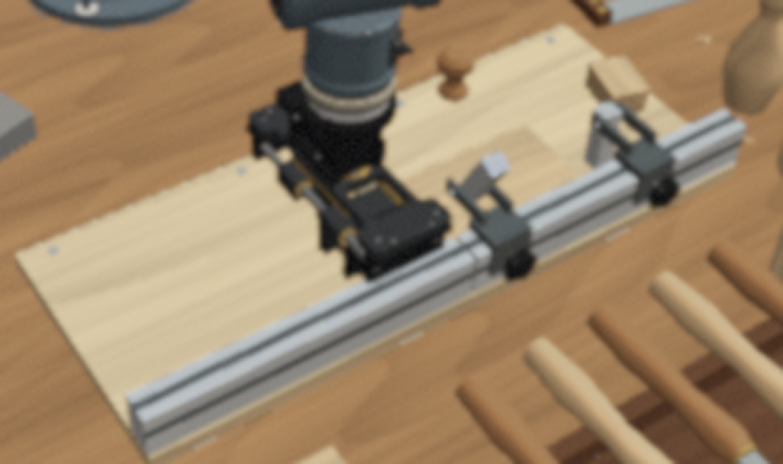

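Emit:
send_rows:
  moves:
    - [[0,0,0,0.5,0,0,-0.4],[0,0,0,0.5,0,0,-0.4],[0,0,0,0.5,0,0,-0.4],[0,0,0,0.4,0,0,-0.4],[0,0,0,0.4,0,0,-0.4]]

```text
time_s: 17.15
position: [0.5268, -0.0242, 0.0347]
tcp_rot: [[-0.002, 1.0, 0.007], [1.0, 0.002, -0.004], [-0.004, 0.007, -1.0]]
force: [0.5, -7.7, 6.0]
opening: 0.3
```

Emit:
send_rows:
  moves:
    - [[0,0,0,0.3,0,0,-0.4],[0,0,0,0.3,0,0,-0.4],[0,0,0,0.2,0,0,-0.4],[0,0,0,0.2,0,0,-0.4],[0,0,0,0.2,0,0,-0.4]]

```text
time_s: 17.65
position: [0.5268, -0.0126, 0.0347]
tcp_rot: [[-0.003, 1.0, 0.006], [1.0, 0.003, -0.004], [-0.004, 0.006, -1.0]]
force: [-0.7, -15.3, 6.1]
opening: 0.298
```

Emit:
send_rows:
  moves:
    - [[0,0,0,0.2,0,0,-0.4],[0,0,0,0.1,0,0,-0.4],[0,0,0,0.1,0,0,-0.4],[0,0,0,0,0,0,-0.4],[0,0,0,0,0,0,-0.4]]

```text
time_s: 18.15
position: [0.5269, -0.0124, 0.0347]
tcp_rot: [[-0.005, 1.0, 0.006], [1.0, 0.005, -0.009], [-0.009, 0.006, -1.0]]
force: [-3.1, -24.0, 6.1]
opening: 0.3
```

Emit:
send_rows:
  moves:
    - [[0,0,0,-0.5,0,0,-0.4],[0,0,0,-1.5,0,0,-0.4],[0,0,0,-4,0,0,-0.4],[0,0,0,-4,0,-5,-0.4],[0,0,0,-4,0,-5,-0.4]]

```text
time_s: 18.65
position: [0.5228, -0.1296, 0.1103]
tcp_rot: [[-0.001, 1.0, -0.004], [1.0, 0.001, 0.002], [0.002, -0.004, -1.0]]
force: [0.2, -0.1, -0.3]
opening: 0.301
```

Emit:
send_rows:
  moves:
    - [[0,0,0,-3,-3,-3,-0.4],[0,0,0,-3,-3,-3,-0.4],[0,0,0,-4,-3,0,-0.4],[0,0,0,-4,0,0,-0.4],[0,0,0,-4,0,0,-0.4]]

```text
time_s: 19.15
position: [0.4353, -0.3076, 0.1691]
tcp_rot: [[0.0, 1.0, 0.0], [1.0, -0.0, 0.001], [0.001, 0.0, -1.0]]
force: [0.4, 0.2, 0.3]
opening: 0.299
```

```bash
python3 - <<'E'
from h import *
a=capture("top")[130:240,155:330];b=capture("scene")[165:265,260:420]
cv2.imwrite("pics/m5.png",np.vstack([cv2.resize(a,(480,302),interpolation=2),cv2.resize(b,(480,298),interpolation=2)]))
E
```

```text
(no output)
```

View pics/m5.png

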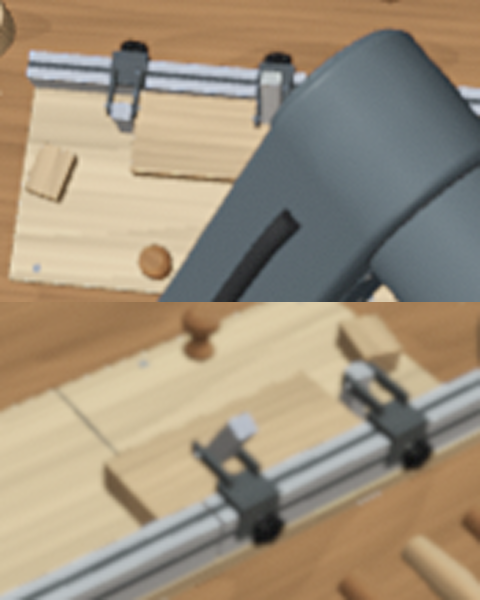

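Emit:
send_rows:
  moves:
    - [[0,0,0,4.1,0,0,0.3],[0,0,0,4.1,0,0,0.3],[0,0,0,4.1,0,0,0.3],[0,0,0,4.1,0,0,0.3],[0,0,0,4.1,0,0,0.3]]

```text
time_s: 19.75
position: [0.4354, -0.0993, 0.1683]
tcp_rot: [[-0.001, 1.0, -0.001], [1.0, 0.001, 0.001], [0.001, -0.001, -1.0]]
force: [0.3, -0.7, 0.2]
opening: 0.623
```

Emit:
send_rows:
  moves:
    - [[0,0,0,4.1,0,0,0.3],[0,0,0,4.1,0,0,0.3],[0,0,0,4.1,0,0,0.3],[0,0,0,4.1,0,0,0.3],[0,0,0,4.1,0,0,0.3]]

```text
time_s: 20.25
position: [0.435, 0.1054, 0.1684]
tcp_rot: [[-0.001, 1.0, -0.001], [1.0, 0.001, 0.001], [0.001, -0.001, -1.0]]
force: [1.1, -0.0, 0.2]
opening: 0.648
```

Emit:
send_rows:
  moves:
    - [[0,0,8.5,0,0,0,0.3],[0,0,8.5,0,0,0,0.3],[0,0,8.5,0,0,0,0.3],[0,0,8.5,0,0,0,0.3],[0,0,8.5,0,0,0,0.3]]

```text
time_s: 20.75
position: [0.4351, 0.104, 0.1683]
tcp_rot: [[0.679, 0.734, -0.001], [0.734, -0.679, 0.001], [-0.001, -0.001, -1.0]]
force: [0.2, -0.7, -1.5]
opening: 0.648
```

Emit:
send_rows:
  moves:
    - [[0,0,8.5,0,0,0,0.3],[0,0,8.5,0,0,0,0.3],[0,0,8.5,0,0,0,0.3],[0,0,8.5,0,0,0,0.3],[0,0,8.5,0,0,0,0.3]]

```text
time_s: 21.25
position: [0.4351, 0.1038, 0.1683]
tcp_rot: [[0.997, 0.082, -0.002], [0.082, -0.997, 0.001], [-0.001, -0.001, -1.0]]
force: [-1.0, 0.4, 0.3]
opening: 0.651
```

Emit:
send_rows:
  moves:
    - [[0,0,5,0,0,0,0.3],[0,0,0,0,0,0,0.3],[0,0,0,0,0,0,0.3],[0,0,0,0,0,0,0.3],[0,0,0,0,0,0,0.3]]

```text
time_s: 21.75
position: [0.4363, 0.1033, 0.1684]
tcp_rot: [[1.0, 0.001, -0.0], [0.001, -1.0, 0.0], [-0.0, -0.0, -1.0]]
force: [0.5, 0.1, 0.4]
opening: 0.651
```

Emit:
send_rows:
  moves:
    - [[0,0,0,0,0,4.5,0.3],[0,0,0,0,0,4.5,0.3],[0,0,0,0,0,4.4,0.3],[0,0,0,1,0,0,0.3],[0,0,0,1,0,0,0.3]]

```text
time_s: 22.25
position: [0.4569, 0.1032, 0.0341]
tcp_rot: [[1.0, 0.001, -0.002], [0.001, -1.0, 0.0], [-0.002, -0.0, -1.0]]
force: [0.2, -0.3, -0.2]
opening: 0.647
```

Emit:
send_rows:
  moves:
    - [[0,0,0,0.4,0,0,0.3],[0,0,0,0.4,0,0,0.3],[0,0,0,0.4,0,0,0.3],[0,0,0,0.4,0,0,0.3],[0,0,0,0.3,0,0,0.3]]

```text
time_s: 22.75
position: [0.4743, 0.1032, 0.0353]
tcp_rot: [[1.0, 0.001, -0.002], [0.001, -1.0, -0.0], [-0.002, 0.0, -1.0]]
force: [-4.7, -0.3, 4.4]
opening: 0.65
```

Emit:
send_rows:
  moves:
    - [[0,0,0,0.2,0,0,0.3],[0,0,0,0.2,0,0,0.3],[0,0,0,0.1,0,0,0.3],[0,0,0,0,0,0,0.3],[0,0,0,0,0,0,0.3]]

```text
time_s: 23.25
position: [0.4742, 0.1034, 0.0341]
tcp_rot: [[1.0, 0.001, -0.012], [0.001, -1.0, 0.0], [-0.012, -0.0, -1.0]]
force: [-8.3, -0.7, 6.7]
opening: 0.653
```

Emit:
send_rows:
  moves:
    - [[0,0,0,0.2,0,0,0.3],[0,0,0,0.2,0,0,0.3],[0,0,0,0,0,0,0.3],[0,0,0,0,0,0,0.3],[0,0,0,0,0,0,0.3]]

```text
time_s: 23.75
position: [0.4751, 0.1033, 0.034]
tcp_rot: [[1.0, 0.001, -0.019], [0.001, -1.0, -0.0], [-0.019, 0.0, -1.0]]
force: [-12.7, -1.2, 10.3]
opening: 0.654
```

Emit:
send_rows:
  moves:
    - [[0,0,0,-1.5,0,0,0.3],[0,0,0,-1.5,0,0,0.3],[0,0,0,0,0,-5,0.3],[0,0,0,0,0,-5,0.3],[0,0,0,0,0,-5,0.3]]

```text
time_s: 24.25
position: [0.4543, 0.1032, 0.1855]
tcp_rot: [[1.0, 0.0, -0.001], [0.0, -1.0, 0.0], [-0.001, -0.0, -1.0]]
force: [1.8, 0.4, -0.4]
opening: 0.646
```

Emit:
send_rows:
  moves:
    - [[0,0,0,-0.5,4.5,-1,0.3],[0,0,0,-0.5,4.5,-1,0.3],[0,0,0,0,4.5,-1,0.3],[0,0,0,0,4.5,-1,0.3],[0,0,0,0,4.5,0,0.3]]

```text
time_s: 24.75
position: [0.4455, -0.1242, 0.226]
tcp_rot: [[1.0, 0.001, 0.004], [0.001, -1.0, -0.002], [0.004, 0.002, -1.0]]
force: [1.7, 0.4, -0.0]
opening: 0.651
```

Emit:
send_rows:
  moves:
    - [[0,0,0,0,4.5,0,0.3],[0,0,0,0,4.5,0,0.3],[0,0,0,0,4.5,0,0.3],[0,0,0,0,4.5,0,0.3],[0,0,0,0,4.5,0,0.3]]

```text
time_s: 25.25
position: [0.4445, -0.349, 0.2243]
tcp_rot: [[1.0, -0.0, 0.001], [-0.0, -1.0, -0.001], [0.001, 0.001, -1.0]]
force: [0.6, 0.7, -0.0]
opening: 0.652
```

```bash
python3 - <<'E'
from h import *
a=capture("top")[130:230,155:315];b=capture("scene")[165:265,260:420]
cv2.imwrite("pics/m6.png",np.vstack([cv2.resize(a,(480,300),interpolation=2),cv2.resize(b,(480,300),interpolation=2)]))
print(readout.read_state()["position"],readout.read_state()["force"])
E
```

```text
[ 0.44531932 -0.35386526  0.2245788 ] [ 0.2688945  -0.15544307 -0.02101989]
```

View pics/m6.png

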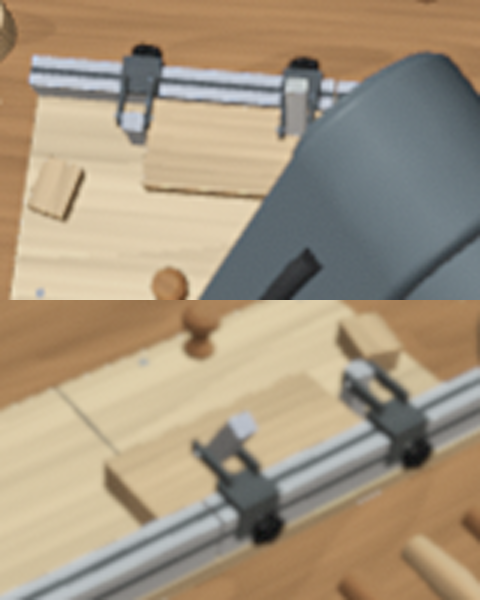

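```bash
python3 -c "
from rig import bot;print(bot.hand_in())"
```

```text
the job is handed in; nothing more can be done
None
```

I flipped down the outer stop, pushed the board back against the fence and slid it along until its end met that stop. The job was handed in with the clock at about 25 s of the 58 s, with no verdict reported.

- **Against the stop:** the board stopped firmly. With the push rising from 15 N to 24 N, the finger position did not change.
- **Against the fence:** I pressed the board again at its final position. It stopped within about 0.5 mm of where the first fence push had stopped, at up to about 13 N.
- **Last pictures, both cameras:** the end stop is down, the board's end meets it and its back lies along the fence. The inner stop is still folded back. The knob and offcut were not moved, and the hand is clear.

In these last pictures the arm hides part of the board from the top camera, so the fit is confirmed by the stall positions and forces, not measured to the millimetre. I did not press the board into the stop again after the second fence push. The two cameras' network estimates of the board and several other things disagreed by about 2 cm at the start, so I relied on my own fit of picture points to both cameras.

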